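# Scan the brown carton with the touch scanner

## Task

Take the touch scanner out of its bench holder and scan the brown carton: set the scanner's mouth flat on the barcode of that carton's label, centred on the bars and with the mouth's long side running across all of them, and press it on lightly, with about 5 N. Finish while still gripping the scanner and holding it pressed there so that it can read; do not bang it down or shove the carton, and leave the white carton, the tape dispenser and the tape roll where they are.

Things in the scene. Friction and masses are not known exactly. Their poses are not given: they have to be found in the camera images.
- scanner: Grey hand-held touch scanner, about 0.14 kg, standing mouth down in the black holder. Origin: centre of the mouth's flat underside, z up. Mouth: springy black rubber lip 28 (x) x 86 (y) mm, 10 mm high, that gives 1 mm per 3 N, up to 5 mm; above it the grey head, 26 mm in x, tapers in y from 82 mm at z = 10 to 31 mm at z = 56; then the handle. Blue trigger in front (+x). Scans either way round.
- scanner_grip (a point): Where to pinch the handle across its flat +y and -y sides, (-14, 0, 112) mm from the scanner's origin, same axes. The handle is a bar 32 mm wide (y), 26 mm thick, that leans 0.2 rad from z towards -x, from (0, 0, 42) to (-20, 0, 140) mm; its highest point is 31 mm above this point (a gripper pushed much lower hits it with its palm).
- holder: Black bench holder, fixed to the bench: base 95 (x) x 135 (y) x 8 mm with an open-topped pocket 33 (x) x 92 (y) mm inside, its floor at z = 8 mm, the rim of its 4 mm walls at z = 30 mm. The scanner stands in it, axes parallel to the holder's. Origin: centre of the underside, z up.
- brown_carton: Closed brown cardboard carton, 160 (x) x 200 (y) x 90 (z) mm, about 1.6 kg, loose on the bench, rigid top. Origin: centre of the underside. A strip of tape covers the top along y at x = +48 mm; a white label lies on the rest of the top.
- brown_carton_barcode (a point): Centre of the barcode on the brown carton's label, in the top face at (-28, +25, +90) mm from the carton's origin, same axes. The barcode is 52 mm wide in y, 30 mm in x: its black bars run along x, side by side along y, so the long side (y) of the scanner's mouth belongs parallel to this y, either way round.
- white_carton: White carton of the same size with the same kind of label, about 1.6 kg, loose; not to be scanned or moved. Origin: centre of the underside.
- tape_dispenser: Blue desk tape dispenser with a brown roll, 150 (x) x 62 (y) x 112 mm high, loose; leave alone. Origin: centre of the underside.
- tape_roll: Roll of brown packing tape lying flat, 104 mm across, 48 mm high, loose; leave alone. Origin: centre of the underside.

How it is judged (in metres and radians):
On the way:
1. the scanner is lifted clear out of its holder in the fingers (z of scanner in the frame of holder above 0.04 m and contact force between the fingers and scanner above 1 N), for 0.1 s.
At the end, for the whole second after the job is handed in: Scanner gripped (over 15 N), held still on the brown carton: mouth centre within 10 mm of the barcode centre, long side within 8 degrees of straight across the bars, mouth flat on the label (3.4 degrees, 3 mm), pressing with 2.2 to 12 N (more than its weight); carton within 15 mm of its start (horizontal distance between scanner and brown_carton_barcode below 0.01 m and z of scanner in the frame of brown_carton_barcode below 0.003 m and angle between the y axis of scanner and the y axis of brown_carton_barcode, either way round below 0.14 rad and angle between the z axis of scanner and the z axis of brown_carton_barcode, either way round below 0.06 rad and angle between brown_carton's own z axis and vertical below 0.06 rad and contact force between scanner and brown_carton between 2.2 and 12 N and contact force between the fingers and scanner above 15 N and contact force between the fingers and brown_carton below 0.2 N and linear speed of scanner below 0.01 m/s and distance of brown_carton from where it was at the start of the episode below 0.015 m); the arm keeps its last pose, push and grip.
It fails at once if the scanner is banged or pressed on the carton with more than 30 N (contact force between scanner and brown_carton above 30 N).
It fails at once if the brown carton is shoved by more than 20 mm (distance of brown_carton from where it was at the start of the episode above 0.02 m).
It fails at once if the white carton is moved (distance of white_carton from where it was at the start of the episode above 0.012 m).
It fails at once if the tape dispenser or the tape roll is moved (distance of any of tape_dispenser, tape_roll from where it was at the start of the episode above 0.012 m).
It also fails if it takes over 38 s, if anything falls off the work surface, if the arm or the gripper's body presses on something with over 40 N, if the wrist force passes 120 N, or if a joint passes its speed limit or range.

## Robot

A 6-joint arm with a two-finger parallel gripper is mounted at the origin on the work surface. World frame = base frame: x ahead of the robot, y to its left, z up, the work surface at z = 0. Lengths are in mm, angles in rad, forces in N, time in s.
With the tool pointing down it reaches from about 350 to 875 mm from the base axis. Payload 4.2 kg.
Tool frame: the origin (TCP) lies between the finger pads; the fingertips stand 25 mm ahead of it and the grasp point (between the pads) lies 6 mm ahead of it; z points along the fingers, y is the line along which they close (so a half turn about z gives the same grasp; the last joint's range is limited). The gripper opens to 85 mm and grips with 20 to 120 N. Pads are 22 mm wide; open, the fingers measure 114 mm over their backs; the gripper's body (76 mm by 85 mm) begins 54 mm behind the grasp point. The pads swing forward as they close: fully open they stand 13 mm farther back than shut.
Start: joints at [-0.929, 0.385, 0.008, 0, -1.194, -0.259], TCP at [233.463, -579.736, 256.312] pointing down, gripper open.
Joint ranges: [-3.14, 3.14], [-1.21, 2.06], [-1.07, 1.41], [-3.16, 2.05], [-2.99, -0.16], [-3.1, 3.1]. Speed limits (rad/s): [2.79, 2.79, 3.14, 3.14, 3.14, 3.14].

## Interface

Orientations are given as a unit quaternion [x, y, z, w].
In Python, from bench import arm gives the robot as it stands.
- The arm moves only by the shell command python3 -m pendant 'ROWS'. ROWS is JSON, a list of rows, each a list of 7 numbers: the shift along the tool's x, y, z in m, then the turn, a rotation vector about the tool's x, y, z in degrees, then the finger opening in m, from 0 to 0.0854. In form: [[x, y, z, wx, wy, wz, fingers], ...]. A call has 1 to 12 rows; each row shifts and turns the commanded pose from where the row before left it, along the tool's axes as they then stand; what a row does not reach is not made up. A row lasts 1/10 s, in which the tool goes at most 50 mm and 8.59 degrees, less where a joint would pass 70% of its speed; a pose out of reach is approached as far as the arm can. A call is refused whole if a number of a shift passes 0.05 or a number of a turn 8.59, either way. A call with a gripper value outside its range is refused whole. The fingers move at their own pace and stop on an object; the grip force is fixed at half the most. Time passes only in rows, so rows that do not move let the fingers close. It gives the time, the measured TCP pose, the force, the opening and the grip force at its end, in the units of the state.
- arm.read_state(): the state, without advancing time (a new reading comes with each control period).
- arm.get_image(name): name is "scene" or "top" or "wrist"; returns a dict with "image" (480x640x3 uint8, red, green, blue), "fx", "fy", "cx", "cy" (pixels), "k1" (the pictures are not rectified: a ray, as slopes to the right and down, at radius r is drawn at 1 + k1 r^2 times it, then the intrinsics apply), "xyz" and "rotation" of the camera in the world. Camera axes: x right, y down, z forward; pixel columns grow to the right and rows downward; lengths in mm; the calibration is good to about 2 mm. A picture is of the moment at which its call begins. There is no depth.
- arm.job_done(): hands the job in; it is judged then, once.
The state is a dict: "clock": time; "joints": joint angles; "joint_vel": joint speeds; "joint_efforts": joint torques, N m; "position": TCP position; "ee_rot": TCP orientation; "contact_force": force on the tool from outside, world axes, zero at the start; "wrist_torque": the same for the moment, N m; "gripper_width": finger opening in mm; "grasp_force": force on a finger pad.
Only numpy, scipy, OpenCV 4.12 (cv2) and the standard library are available. Lean on these libraries where they do the work, as an engineer would, in place of code of your own. Each camera call takes 0.05 s, during which the arm holds its last target. There are 200 camera calls.

## Working session

There is one attempt and no reset: what is moved stays moved. The work goes in short steps, Python scripts to look and compute and a shell command to move; the robot and the scene stay as the last step left them, time stands still between calls to the robot, and variables do not carry over. Pictures are saved under pics/ and viewed, at most 10 in all, crops included, and the job is handed in when it is done.

```bash
mkdir -p pics; ls
python3 - <<'E'
from bench import arm
import cv2,pickle
for n in("scene","top","wrist"):
    d=arm.get_image(n); pickle.dump(d,open(f"pics/{n}0.pkl","wb"))
    cv2.imwrite(f"pics/{n}0.png",d["image"][:,:,::-1])
    print(n,d["fx"],d["cx"],d["cy"],d["k1"],d["xyz"],d["rotation"])
s=arm.read_state();print(s)
E
```

```text
pics
scene 615.4707201959917 320.55028479993274 242.67968826696767 -0.14610443259621436 [1541.03328296  -31.47732196 1184.55098704] [ 0.67814742  0.6470039  -0.23781501 -0.25484515]
top 549.7854969426461 320.5608649907341 227.44730976206884 -0.092331435729286 [ 512.15817394    1.48501354 1131.68207058] [ 0.71383555 -0.6998186   0.01548679 -0.02128136]
wrist 360.8169893724529 316.2797254727252 246.03924474232463 -0.032355133679474304 [ 169.01486403 -606.03059949  372.51790523] [0.55472452 0.82057329 0.11446323 0.07640905]
{'clock': 0.15, 'joints': array([-9.29352466e-01,  3.85351320e-01,  6.91943933e-03, -3.43453946e-04,
       -1.19404647e+00, -2.58581607e-01]), 'joint_vel': array([-1.31809676e-03, -1.43083430e-03,  4.07850616e-03,  3.71224885e-03,
       -1.74571683e-03, -4.61526462e-05]), 'joint_efforts': array([-4.46860486e-04, -3.92677903e+01,  1.88583809e+01,  4.18859214e+00,
       -3.38795347e-03, -9.13308895e-06]), 'position': array([ 233.32663858, -579.36011035,  255.48345513]), 'ee_rot': array([-1.90201848e-01,  9.81744633e-01,  8.26715557e-04, -2.22082703e-04]), 'contact_force': array([-0.83534637, -0.17882685, -0.118971  ]), 'wrist_torque': array([0.01279339, 0.03151728, 0.0164142 ]), 'grasp_force': 0.0, 'gripper_width': 85.36026746521713}
```

View pics/top0.png

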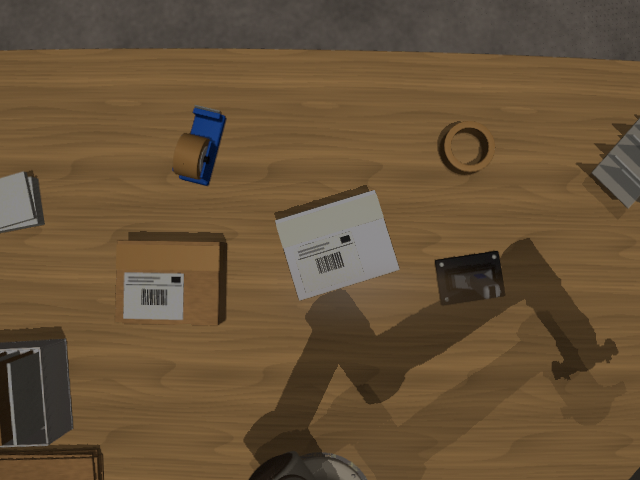

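View pics/scene0.png

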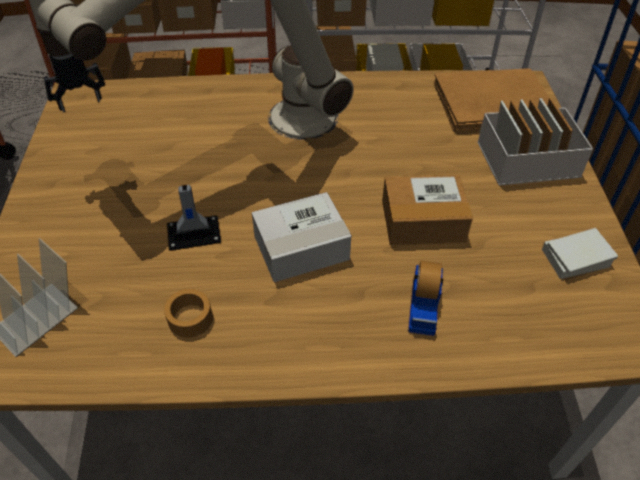

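The top view shows the holder at about (470,278), the brown carton at (168,283) with its barcode at (154,297), the white carton at (337,245), the dispenser at (200,150) and the roll at (468,148). In the scene view the scanner stands in the holder at (190,225), with its blue trigger facing world +x.

```bash
cat > h.py <<'E'
import numpy as np,cv2,pickle
from scipy.spatial.transform import Rotation as R
def ray(d,uv):
    K=np.array([[d["fx"],0,d["cx"]],[0,d["fy"],d["cy"]],[0,0,1.]])
    p=cv2.undistortPoints(np.array(uv,float).reshape(-1,1,2),K,np.array([d["k1"],0,0,0,0.])).reshape(-1,2)
    return R.from_quat(d["rotation"]).apply(np.c_[p,np.ones(len(p))])
def plane(d,uv,z):
    r=ray(d,uv); o=np.array(d["xyz"]); return o+r*((z-o[2])/r[:,2])[:,None]
def proj(d,P):
    p=R.from_quat(d["rotation"]).inv().apply(np.atleast_2d(P)-d["xyz"]); p=p[:,:2]/p[:,2:]
    p=p*(1+d["k1"]*(p**2).sum(1))[:,None]; return p*[d["fx"],d["fy"]]+[d["cx"],d["cy"]]
E
python3 - <<'E'
from h import *
d=pickle.load(open("pics/top0.pkl","rb")); im=d["image"]; hsv=cv2.cvtColor(im,cv2.COLOR_RGB2HSV)
# label & barcode
m=np.zeros(im.shape[:2],np.uint8); m[260:330,110:200]=255
w=((hsv[...,1]<60)&(hsv[...,2]>110)&(m>0)).astype(np.uint8)
w=cv2.morphologyEx(w,cv2.MORPH_CLOSE,np.ones((9,9)))
c=max(cv2.findContours(w,0,1)[0],key=cv2.contourArea); r=cv2.minAreaRect(c); b=cv2.boxPoints(r)
print("label px",r); print(plane(d,b,90).round(1))
# bars
bm=((hsv[...,2]<95)&(hsv[...,1]<90)); bb=np.zeros_like(w); bb[286:310,130:178]=bm[286:310,130:178]
bb=cv2.morphologyEx(bb,cv2.MORPH_CLOSE,np.ones((5,5)))
c=max(cv2.findContours(bb,0,1)[0],key=cv2.contourArea); r=cv2.minAreaRect(c);b=cv2.boxPoints(r)
print("bar",r,plane(d,[r[0]],90).round(1)); print(plane(d,b,90).round(1))
a=im[225:335,105:235]; h=im[235:320,420:520]
s=4
a=cv2.resize(a,(390,330),interpolation=2);h=cv2.resize(h,(390,330),interpolation=2)
h=np.clip(h*2.5,0,255).astype(np.uint8)
sc=pickle.load(open("pics/scene0.pkl","rb"))["image"][175:255,155:230]
sc=cv2.resize(sc,(250,267),interpolation=2)
wr=cv2.resize(pickle.load(open("pics/wrist0.pkl","rb"))["image"],(356,267))
o=np.zeros((600,790,3),np.uint8);o[:330,:390]=a;o[:330,400:]=h;o[333:,:250]=sc;o[333:,260:616]=wr
cv2.imwrite("pics/mix1.png",o[:,:,::-1])
E
```

```text
label px ((153.0441436767578, 295.5578308105469), (59.280147552490234, 46.19261932373047), 1.3019527196884155)
[[385.3 385.5  90. ]
 [473.7 386.1  90. ]
 [474.  270.5  90. ]
 [386.3 270.1  90. ]]
bar ((153.5, 296.5), (15.0, 25.0), 90.0) [[428.1 326.7  90. ]]
[[441.7 351.6  90. ]
 [443.  302.9  90. ]
 [414.5 302.1  90. ]
 [413.1 350.7  90. ]]
```

View pics/mix1.png

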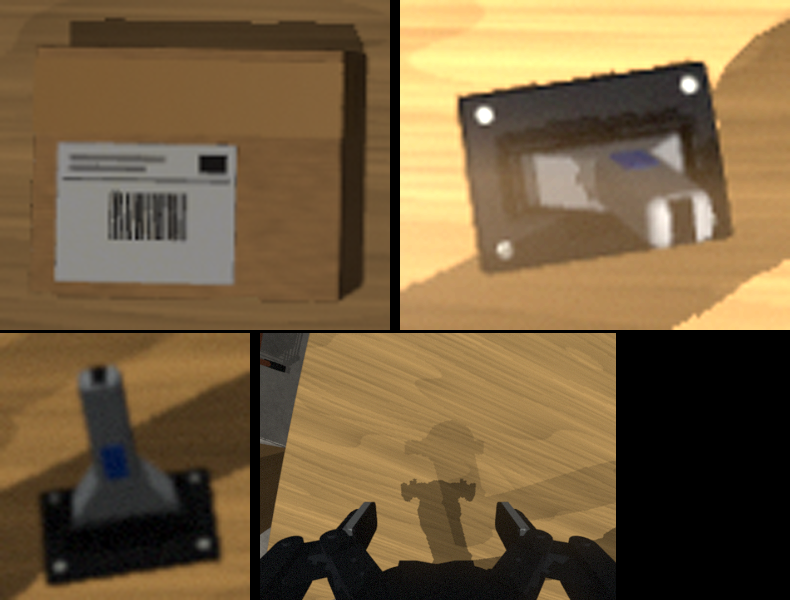

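The crops show the tape side up (+x) on the brown carton. The holder is yawed slightly, with three screws at crop pixels (484,115), (689,85) and (504,249), and the handle leans down and right towards world -x.

Run:
```python
from h import *
d=pickle.load(open("pics/top0.pkl","rb"))
f=lambda q:np.array([[420+(x-400)/3.9-.4,235+y/3.882-.4] for x,y in q])
S=plane(d,f([(484,115),(689,85),(504,249)]),8);print("screws",S.round(1))
C=plane(d,f([(459,98),(702,62),(732,235),(483,272)]),8);print("corners",C.round(1),C.mean(0).round(1))
print("sides",np.linalg.norm(C-np.roll(C,-1,0),axis=1).round(1))
cen=(S[1]+S[2])/2; print("centre from screws",cen.round(1))
for a,b in((S[0],S[1]),(C[0],C[1]),(C[3],C[2])):
    e=a-b; print("yaw of +y minus 90:",np.degrees(np.arctan2(e[1],e[0]))-90)
e=S[0]-S[2];print(np.degrees(np.arctan2(e[1],e[0])))
# handle top centre seen in top and scene
sc=pickle.load(open("pics/scene0.pkl","rb"))
yaw=np.arctan2(*(S[0]-S[1])[[1,0]])-np.pi/2
T=cen+R.from_rotvec([0,0,yaw]).apply([-20,0,140]); print("exp top",T.round(1))
print("top px pred (mix)", (proj(d,T)-[420,235])*[3.9,3.88]+[400,0],"scene px(mix)",(proj(sc,T)-[155,175])*3.333+[0,333])
print("grip",(cen+R.from_rotvec([0,0,yaw]).apply([-14,0,112])).round(1),np.degrees(yaw))
s=R.from_quat([-1.90201848e-01,9.81744633e-01,8.26715557e-04,-2.22082703e-04]).as_matrix();print(s.round(3))
```

```text
screws [[ 500.1 -236.9    8. ]
 [ 517.8 -345.8    8. ]
 [ 429.8 -248.3    8. ]]
corners [[ 508.8 -223.6    8. ]
 [ 530.1 -352.7    8. ]
 [ 438.9 -369.5    8. ]
 [ 417.6 -237.4    8. ]] [ 473.8 -295.8    8. ]
sides [130.8  92.7 133.8  92.3]
centre from screws [ 473.8 -297.1    8. ]
yaw of +y minus 90: 9.22930875882679
yaw of +y minus 90: 9.357720976211695
yaw of +y minus 90: 9.152776411809413
9.252529962252016
exp top [ 454.  -300.3  148. ]
top px pred (mix) [[681.46477321 219.57054932]] scene px(mix) [[ 99.41962491 372.09644382]]
grip [ 460.  -299.3  120. ] 9.229308758826797
[[-0.928 -0.373 -0.001]
 [-0.373  0.928  0.002]
 [ 0.     0.002 -1.   ]]
```

Both views agree on the scanner: the predicted handle top lands on the seen one. The grip point is at about (460,-299,120) with a yaw of 9.2°. Next I move above it.

```bash
python3 -m pendant '[[0,0,0,0,0,6.32,0.085],[0,0,0,0,0,6.32,0.085],[-0.03,0.0265,0,0,0,0,0.085],[-0.03,0.0265,0,0,0,0,0.085],[-0.03,0.0265,0,0,0,0,0.085],[-0.03,0.0265,0,0,0,0,0.085],[-0.03,0.027,0,0,0,0,0.085],[-0.03,0.027,0,0,0,0,0.085],[-0.03,0.027,0,0,0,0,0.085],[-0.03,0.027,0,0,0,0,0.085],[-0.028,0.027,0.01,0,0,0,0.085],[0,0,0,0,0,0,0.085]]'
python3 - <<'E'
from h import *
from bench import arm
d=arm.get_image("wrist");pickle.dump(d,open("pics/w1.pkl","wb"));cv2.imwrite("pics/w1.png",d["image"][:,:,::-1])
t=arm.get_image("top");pickle.dump(t,open("pics/t1.pkl","wb"))
s=arm.read_state();print(s["position"],R.from_quat(s["ee_rot"]).as_matrix().round(3),s["clock"])
c=np.array([473.8,-297.1,8]);r=R.from_euler("z",9.23,degrees=True)
print("pred handle top, grip px",proj(d,c+r.apply([[-20,0,140],[-14,0,112],[0,43,10]])).round(),d["xyz"])
E
```

```text
clock: 1.35
position: [460.6, -295.4, 244.9]
ee_rot: [-0.083, 0.997, 0.001, -0.001]
contact_force: [-0.6, 0.3, -0.7]
gripper_width: 84.9
grasp_force: 0.0
[ 459.22797341 -297.8735756   245.85181371] [[-0.987 -0.163 -0.001]
 [-0.163  0.987  0.   ]
 [ 0.001  0.    -1.   ]] 1.45
pred handle top, grip px [[311. 249.]
 [312. 246.]
 [357. 232.]] [ 392.38245177 -307.69268634  362.14312883]
```

View pics/w1.png

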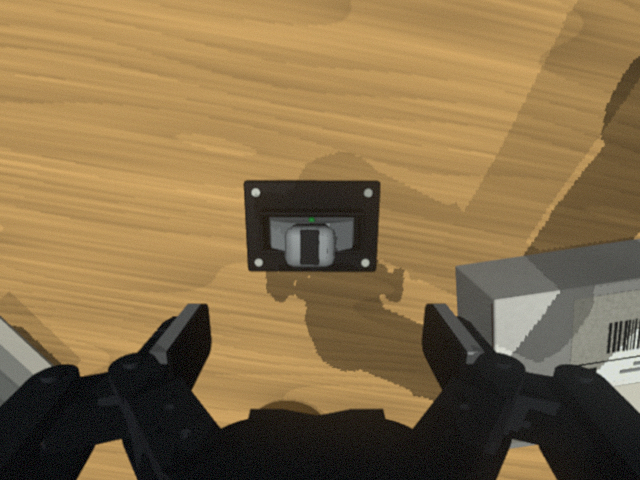

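The wrist view shows the handle top at (311,247), as predicted, with the holder aligned to the fingers. I'll descend and grip.

```bash
python3 -m pendant '[[-0.0005,-0.0015,0.02,0,0,0,0.085],[0,0,0.03,0,0,0,0.085],[0,0,0.03,0,0,0,0.085],[0,0,0.025,0,0,0,0.085],[0,0,0.015,0,0,0,0.085],[0,0,0,0,0,0,0.085],[0,0,0,0,0,0,0.0],[0,0,0,0,0,0,0.0],[0,0,0,0,0,0,0.0],[0,0,0,0,0,0,0.0],[0,0,0,0,0,0,0.0],[0,0,0,0,0,0,0.0]]'
```

```text
clock: 2.65
position: [460.2, -300.2, 127.0]
ee_rot: [-0.081, 0.997, -0.0, 0.001]
contact_force: [0.2, 0.1, 2.0]
gripper_width: 31.0
grasp_force: 63.1
```

```bash
python3 -m pendant '[[0,0,-0.008,0,0,0,0.0],[0,0,-0.012,0,0,0,0.0],[0,0,-0.015,0,0,0,0.0],[0,0,-0.02,0,0,0,0.0],[0,0,-0.025,0,0,0,0.0],[0,0,-0.03,0,0,0,0.0],[0,0,-0.03,0,0,0,0.0],[0,0,-0.03,0,0,0,0.0],[0,0,-0.02,0,0,0,0.0],[0,0,0,0,0,0,0.0],[0,0,0,0,0,0,0.0]]'
python3 - <<'E'
from h import *
from bench import arm
d=arm.get_image("wrist");pickle.dump(d,open("pics/w2.pkl","wb"));a=d["image"]
s=arm.get_image("scene");pickle.dump(s,open("pics/s2.pkl","wb"))
b=cv2.resize(s["image"][100:240,120:270],(400,373),interpolation=2)
o=np.zeros((373,800,3),np.uint8);o[:300,:400]=cv2.resize(a,(400,300));o[:,400:]=b
cv2.imwrite("pics/m2.png",o[:,:,::-1])
st=arm.read_state();print(st["position"],st["ee_rot"],st["contact_force"],st["wrist_torque"],st["gripper_width"])
E
```

```text
clock: 3.75
position: [459.3, -299.6, 316.0]
ee_rot: [-0.081, 0.997, 0.001, -0.0]
contact_force: [-0.3, 1.1, -1.5]
gripper_width: 31.3
grasp_force: 63.2
[ 458.94857    -299.52342922  314.58353313] [-0.08089863  0.99672078  0.00100023 -0.00144594] [-0.03520574 -0.31797104 -0.99141242] [ 0.03279228  0.01636823 -0.06460032] 31.301379493479484
```

View pics/m2.png

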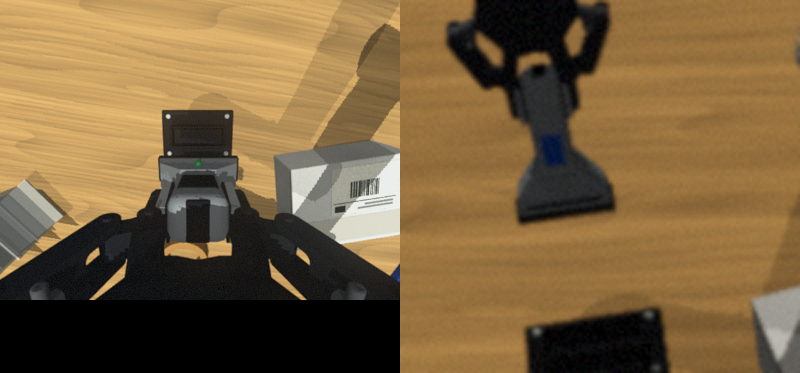

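The scanner is in the fingers, clear of the holder: its mouth's front edge spans (158..239,157) in the half-scale wrist view and (518,221)-(614,210) in the scene crop. Now I check its pose in the hand and work out the transfer.

Run:
```python
from h import *
w=pickle.load(open("pics/w2.pkl","rb"));s=pickle.load(open("pics/s2.pkl","rb"))
p=np.array([458.95,-299.52,314.6]);Q=R.from_quat([-0.0809,0.99672,0.001,-0.00145]).as_matrix()
F=np.c_[-Q[:,0],Q[:,1],-Q[:,2]]   # scanner axes
pts=np.array([[14,43,10],[14,-43,10],[14,43,0],[14,-43,0],[13,41,10],[13,-41,10]])
for th in(-3,0,3):
    T=R.from_rotvec([0,np.radians(th),0]).as_matrix()
    P=p+np.array([0,0,-6])+(F@(T@(pts-[-14,0,113]).T)).T
    print(th,"wrist",proj(w,P).round(1).tolist(),"\n scene",((proj(s,P)-[120,100])*[400/150,373/140]+[400,0]).round(0).tolist()[2:4])
g=cv2.cvtColor(w["image"],cv2.COLOR_RGB2GRAY)
print("col 350 rows 292-340:",g[292:345:1,340].tolist())
print("col 290:",g[292:345,290].tolist())
cv2.imwrite("pics/w2c.png",cv2.resize(w["image"][230:350,220:420,::-1],(800,480),interpolation=2))
```

```text
-3 wrist [[380.9, 299.9], [254.6, 299.9], [378.4, 294.7], [257.0, 294.7], [378.0, 298.5], [257.5, 298.5]] 
 scene [[616.0, 213.0], [518.0, 228.0]]
0 wrist [[380.8, 291.7], [254.6, 291.7], [378.4, 286.1], [256.9, 286.1], [378.0, 290.4], [257.5, 290.3]] 
 scene [[616.0, 210.0], [518.0, 225.0]]
3 wrist [[380.9, 283.5], [254.5, 283.5], [378.5, 277.6], [256.8, 277.6], [378.1, 282.2], [257.4, 282.2]] 
 scene [[615.0, 207.0], [518.0, 221.0]]
col 350 rows 292-340: [22, 17, 21, 31, 32, 19, 26, 38, 54, 67, 68, 67, 68, 62, 66, 66, 70, 68, 82, 80, 89, 96, 105, 111, 118, 120, 127, 132, 131, 137, 140, 141, 143, 147, 145, 118, 82, 85, 85, 85, 85, 83, 85, 87, 84, 80, 87, 87, 83, 82, 87, 86, 87]
col 290: [36, 24, 28, 29, 32, 28, 31, 34, 54, 61, 61, 60, 63, 67, 70, 65, 72, 69, 78, 80, 93, 97, 105, 108, 119, 123, 127, 130, 134, 136, 141, 141, 146, 151, 153, 157, 157, 162, 155, 132, 109, 103, 91, 87, 81, 79, 87, 88, 88, 84, 82, 84, 82]
```

View pics/w2c.png

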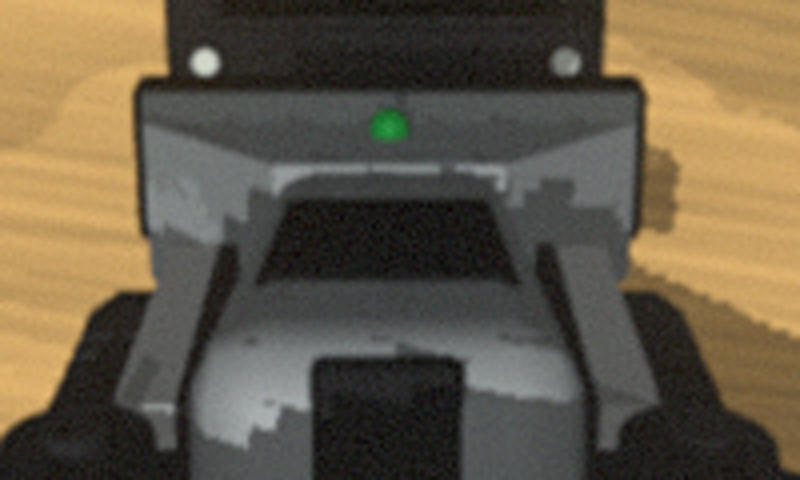

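The edge seen at row 249.5 is the back (-x) lip, because image-down is world +x. I'll recheck with the back edge.

Run:
```python
from h import *
w=pickle.load(open("pics/w2.pkl","rb"))
p=np.array([458.95,-299.52,314.6]);Q=R.from_quat([-0.0809,0.99672,0.001,-0.00145]).as_matrix()
F=np.c_[-Q[:,0],Q[:,1],-Q[:,2]]
pts=np.array([[-14,43,10],[-14,-43,10],[-13,41,10],[-13,-41,10]])
for th in(-3,0,3):
  T=R.from_rotvec([0,np.radians(th),0]).as_matrix()
  P=p+[0,0,-6]+(F@(T@(pts-[-14,0,113]).T)).T
  print(th,proj(w,P).round(1).tolist())
# transfer: target TCP above the barcode, carton yaw ~0.4 deg
yaw=np.radians(.4); f=np.array([np.cos(yaw),np.sin(yaw)])
print("target TCP xy",np.array([428.1,326.7])-14*f)
for n in("top",):
  d=pickle.load(open(f"pics/{n}0.pkl","rb"));s=pickle.load(open("pics/scene0.pkl","rb"))
  print("barcode in scene px",proj(s,[428.1,326.7,90]))
```

```text
-3 [[382.6, 260.2], [252.9, 260.2], [379.5, 261.7], [256.0, 261.7]]
0 [[382.9, 252.4], [252.5, 252.4], [379.8, 253.8], [255.6, 253.8]]
3 [[383.4, 244.6], [252.1, 244.6], [380.3, 246.0], [255.2, 246.0]]
target TCP xy [414.10034117 326.60226236]
barcode in scene px [[435.42960211 188.72147681]]
```

In-hand tilt is within about 1°. The scene view also agrees with the barcode at (428,327). Now I transfer high over the white carton.

```bash
python3 -m pendant '[[0,0,0,0,0,4.45,0],[0,0,0,0,0,4.45,0],[0,0.02,0,0,0,0,0],[0.004,0.04,0,0,0,0,0],[0.004,0.045,0,0,0,0,0],[0.004,0.045,0,0,0,0,0],[0.004,0.045,0,0,0,0,0],[0.004,0.045,0,0,0,0,0],[0.004,0.045,0,0,0,0,0],[0.004,0.045,0,0,0,0,0],[0.004,0.045,0,0,0,0,0],[0.004,0.045,0,0,0,0,0]]'; python3 -m pendant '[[0.004,0.045,0,0,0,0,0],[0.001,0.045,0,0,0,0,0],[0,0.045,0,0,0,0,0],[0,0.04,0,0,0,0,0],[0,0.02,0,0,0,0,0],[0,0.01,0,0,0,0,0],[0,0,0,0,0,0,0],[0,0,0,0,0,0,0],[0,0,0,0,0,0,0]]'
python3 - <<'E'
from h import *
from bench import arm
w=arm.get_image("wrist");pickle.dump(w,open("pics/w3.pkl","wb"))
cv2.imwrite("pics/w3.png",w["image"][:,:,::-1])
st=arm.read_state();print(st)
p=st["position"];Q=R.from_quat(st["ee_rot"]).as_matrix();F=np.c_[-Q[:,0],Q[:,1],-Q[:,2]]
print(Q.round(4)); print("mouth",p+[0,0,-6]+F@[14,0,-113])
print(proj(w,[428.1,326.7,90]))
E
```

```text
clock: 5.05
position: [419.7, 121.1, 315.1]
ee_rot: [-0.004, 1.0, -0.001, -0.001]
contact_force: [0.8, -0.4, -0.9]
gripper_width: 30.9
grasp_force: 62.9
clock: 5.95
position: [414.6, 323.3, 316.5]
ee_rot: [-0.003, 1.0, -0.0, -0.0]
contact_force: [0.2, -0.3, -0.9]
gripper_width: 31.3
grasp_force: 63.0
{'clock': 6.0, 'joints': array([ 9.71156636e-01,  1.75769947e-01, -1.31221655e-01, -4.16679109e-06,
       -1.26358038e+00, -2.53663592e+00]), 'joint_vel': array([ 3.10179524e-03, -1.68362233e-03,  4.44370095e-03,  8.93449913e-05,
        2.85181718e-03, -1.04977524e-03]), 'joint_efforts': array([ 1.16311689e-01, -2.92217749e+01,  1.98504549e+01,  4.49886560e+00,
        9.94534552e-03,  1.36440402e-03]), 'position': array([414.61338761, 323.34934844, 316.63080602]), 'ee_rot': array([-2.65789044e-03,  9.99996462e-01,  9.35575412e-05,  6.19123145e-05]), 'contact_force': array([-0.09281876, -0.98794756, -2.46138759]), 'wrist_torque': array([-0.0142527 , -0.00714314, -0.03192026]), 'grasp_force': 63.00854802131653, 'gripper_width': 31.13728257789287}
[[-1.0e+00 -5.3e-03  1.0e-04]
 [-5.3e-03  1.0e+00  2.0e-04]
 [-1.0e-04  2.0e-04 -1.0e+00]]
mouth [428.62712563 323.44495007 197.63254937]
[[320.60661237 231.76102888]]
```

View pics/w3.png

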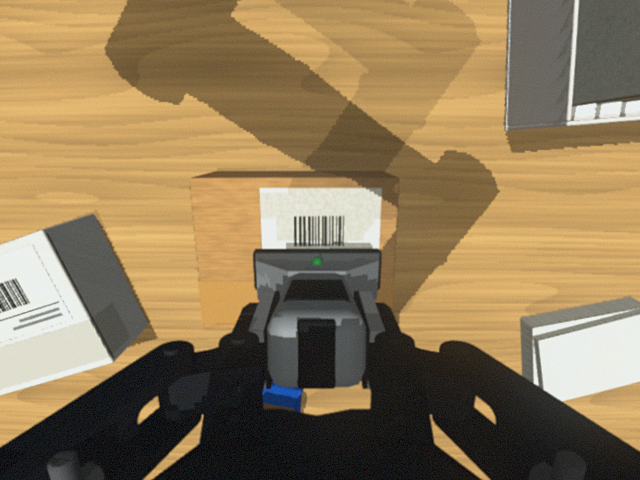

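The wrist view shows the barcode at columns 294–345 with its -x edge at row 216, ahead of the lip. I'll measure it from close by.

Run:
```python
from h import *
w=pickle.load(open("pics/w3.pkl","rb"));g=cv2.cvtColor(w["image"],cv2.COLOR_RGB2GRAY).astype(int)
row=g[222:242,255:390].mean(0);  i=np.where(row<row.max()*.72)[0]+255
i=[k for k in i if 280<k<360]; print("bar cols",i[0],i[-1])
col=g[205:250,300:340].std(1); print("row std",list(zip(range(205,250,1),col.round().astype(int))))
# bar columns at two rows for yaw
for r in(219,226,233,240): 
  q=[k for k in range(285,355) if g[r,k]<110]; print(r,q[0],q[-1])
P=plane(w,[[i[0],230],[i[-1],230],[320,215.5],[320,246],[260,188],[381,188]],90);print(P.round(1))
```

```text
bar cols 294 343
row std [(205, np.int64(3)), (206, np.int64(3)), (207, np.int64(3)), (208, np.int64(3)), (209, np.int64(4)), (210, np.int64(3)), (211, np.int64(3)), (212, np.int64(2)), (213, np.int64(2)), (214, np.int64(3)), (215, np.int64(10)), (216, np.int64(26)), (217, np.int64(41)), (218, np.int64(45)), (219, np.int64(44)), (220, np.int64(44)), (221, np.int64(44)), (222, np.int64(44)), (223, np.int64(44)), (224, np.int64(44)), (225, np.int64(43)), (226, np.int64(44)), (227, np.int64(44)), (228, np.int64(44)), (229, np.int64(44)), (230, np.int64(43)), (231, np.int64(43)), (232, np.int64(43)), (233, np.int64(42)), (234, np.int64(42)), (235, np.int64(43)), (236, np.int64(43)), (237, np.int64(43)), (238, np.int64(43)), (239, np.int64(43)), (240, np.int64(42)), (241, np.int64(41)), (242, np.int64(44)), (243, np.int64(37)), (244, np.int64(26)), (245, np.int64(20)), (246, np.int64(9)), (247, np.int64(7)), (248, np.int64(10)), (249, np.int64(5))]
219 294 340
226 295 340
233 295 339
240 295 340
[[426.5 300.7  90. ]
 [426.2 348.6  90. ]
 [411.9 326.   90. ]
 [442.6 326.2  90. ]
 [385.7 268.9  90. ]
 [385.1 383.6  90. ]]
```

```bash
python3 -m pendant '[[0.001,0.0025,0.01,0,0,0,0],[0,0,0.02,0,0,0,0],[0,0,0.025,0,0,0,0],[0,0,0.02,0,0,0,0],[0,0,0.01,0,0,0,0],[0,0,0.007,0,0,0,0],[0,0,0.005,0,0,0,0],[0,0,0,0,0,0,0],[0,0,0,0,0,0,0],[0,0,0,0,0,0,0]]'
cat > f.py <<'E'
from h import *
from bench import arm
F=[]
for _ in range(4):
    w=arm.get_image("wrist");st=arm.read_state();F.append(st["contact_force"])
pickle.dump(w,open("pics/wl.pkl","wb"))
print("F",np.mean(F,0).round(2),np.std(F,0).round(2),"T",st["wrist_torque"].round(3))
Q=R.from_quat(st["ee_rot"]).as_matrix();f=np.c_[-Q[:,0],Q[:,1],-Q[:,2]]
print(st["clock"],"mouth",(st["position"]+f@[14,0,-119]).round(2),"tilt",Q[:,2].round(4),st["grasp_force"])
E
python3 f.py
```

```text
clock: 7.0
position: [413.7, 327.5, 220.1]
ee_rot: [-0.004, 1.0, 0.001, 0.001]
contact_force: [-0.6, 0.4, -1.1]
gripper_width: 31.2
grasp_force: 63.0
F [-0.01  0.11 -1.57] [0.25 0.6  0.66] T [-0.003  0.008  0.028]
7.2 mouth [427.6  327.45 100.67] tilt [ 4.e-04  6.e-04 -1.e+00] 63.03455114364624
```

```bash
python3 -m pendant '[[0,-0.001,0.003,0,0,0,0],[0,0,0.002,0,0,0,0],[0,0,0.002,0,0,0,0],[0,0,0.001,0,0,0,0],[0,0,0,0,0,0,0],[0,0,0,0,0,0,0]]'; python3 f.py; python3 -m pendant '[[0,0,0.001,0,0,0,0],[0,0,0,0,0,0,0],[0,0,0,0,0,0,0]]'; python3 f.py
```

```text
clock: 7.8
position: [413.5, 326.2, 211.3]
ee_rot: [-0.003, 1.0, -0.0, 0.0]
contact_force: [-0.1, 0.2, -0.5]
gripper_width: 31.4
grasp_force: 63.0
F [-0.47 -0.1  -0.97] [0.26 0.48 0.32] T [ 0.026 -0.014  0.014]
8.0 mouth [427.56 326.3   92.41] tilt [ 2.e-04  1.e-04 -1.e+00] 63.034411668777466
clock: 8.3
position: [413.5, 326.2, 210.3]
ee_rot: [-0.003, 1.0, -0.0, -0.0]
contact_force: [0.0, 0.5, -0.8]
gripper_width: 31.4
grasp_force: 63.0
F [-0.09  0.15 -1.76] [0.37 0.33 0.32] T [0.045 0.018 0.018]
8.5 mouth [427.47 326.27  91.3 ] tilt [-0. -0. -1.] 63.03419351577759
```

```bash
python3 -m pendant '[[0,0,0.001,0,0,0,0],[0,0,0,0,0,0,0],[0,0,0,0,0,0,0]]'; python3 f.py; python3 -m pendant '[[0,0,0.001,0,0,0,0],[0,0,0,0,0,0,0],[0,0,0,0,0,0,0]]'; python3 f.py
```

```text
clock: 8.8
position: [413.5, 326.2, 209.6]
ee_rot: [-0.003, 1.0, 0.0, 0.0]
contact_force: [-0.5, 0.3, 1.4]
gripper_width: 30.8
grasp_force: 63.2
F [-0.96  0.28  0.17] [0.33 0.44 0.35] T [-0.025  0.133  0.011]
9.0 mouth [427.58 326.35  90.51] tilt [ 3.e-04  2.e-04 -1.e+00] 63.23960781097412
clock: 9.3
position: [413.6, 326.2, 208.7]
ee_rot: [-0.003, 1.0, 0.0, 0.0]
contact_force: [-0.1, -1.0, 3.2]
gripper_width: 31.6
grasp_force: 63.5
F [-1.35 -0.46  3.42] [0.22 0.41 0.28] T [-0.149  0.321 -0.02 ]
9.5 mouth [427.61 326.4   89.57] tilt [ 4.e-04  3.e-04 -1.e+00] 63.546234369277954
```

Contact is about 5 N net (3.4 + 1.5 of weight). I'll check alignment and tilt visually.

Run:
```python
from h import *
from bench import arm
w=arm.get_image("wrist");s=arm.get_image("scene");t=arm.get_image("top");st=arm.read_state()
p=st["position"];Q=R.from_quat(st["ee_rot"]).as_matrix();F=np.c_[-Q[:,0],Q[:,1],-Q[:,2]]
pts=np.array([[-14,43,10],[-14,-43,10],[-13,41,10],[14,43,0],[14,-43,0]])
for th in(-3,0,3):
  T=R.from_rotvec([0,np.radians(th),0]).as_matrix()
  P=p+[0,0,-6]+(F@(T@(pts-[-14,0,113]).T)).T
  print(th,proj(w,P[:3]).round(1).tolist(),(((proj(s,P[3:])-[370,90])*4).round()).tolist())
a=cv2.resize(w["image"][180:320,220:420],(400,280),interpolation=2)
b=cv2.resize(s["image"][90:240,370:470],(400,600),interpolation=2)
o=np.zeros((600,800,3),np.uint8);o[:280,:400]=a;o[:,400:]=b
c=t["image"][225:335,105:235];o[290:590,:355]=cv2.resize(c,(355,300),interpolation=2)
cv2.imwrite("pics/m4.png",o[:,:,::-1])
g=cv2.cvtColor(w["image"],cv2.COLOR_RGB2GRAY);print(g[235:265,290].tolist())
```

```text
-3 [[382.7, 261.5], [252.4, 261.6], [379.6, 263.0]] [[333.0, 413.0], [201.0, 417.0]]
0 [[383.0, 253.7], [252.0, 253.7], [379.9, 255.1]] [[331.0, 408.0], [199.0, 412.0]]
3 [[383.5, 245.8], [251.6, 245.9], [380.3, 247.3]] [[329.0, 403.0], [197.0, 407.0]]
[231, 233, 233, 229, 229, 226, 223, 223, 226, 228, 230, 229, 221, 170, 89, 49, 54, 52, 72, 88, 92, 95, 94, 93, 97, 85, 85, 82, 84, 83]
```

View pics/m4.png

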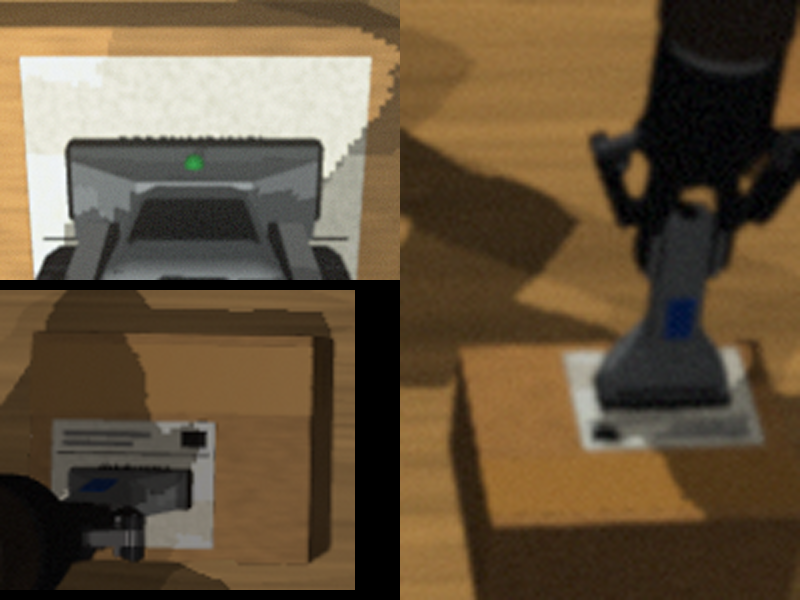

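The mouth is laterally centred on the bars to about 1 mm: lip mid at 194.5 and bars mid at 191.5 in the 2x crop. Bar tips show on both long sides. The silhouette row may be the lip's bottom edge, so I'll check the tilt properly against both edges.

Run:
```python
from h import *
from bench import arm
w=arm.get_image("wrist");st=arm.read_state()
w2=pickle.load(open("pics/w2.pkl","rb"))
pts=np.array([[-14,0,0],[-14,0,10],[-13,0,10],[-7,0,56]])
for n,im,p,q in(("held",w2,np.array([458.95,-299.52,314.6]),[-0.0809,0.99672,0.001,-0.00145]),("now",w,st["position"],st["ee_rot"])):
  Q=R.from_quat(q).as_matrix();F=np.c_[-Q[:,0],Q[:,1],-Q[:,2]]
  for th in(0,3):
    T=R.from_rotvec([0,np.radians(th),0]).as_matrix()
    print(n,th,proj(im,p+[0,0,-6]+(F@(T@(pts-[-14,0,113]).T)).T)[:,1].round(1))
  g=cv2.cvtColor(im["image"],cv2.COLOR_RGB2GRAY);print([int(g[r,285:300].mean()) for r in range(243,264)])
```

```text
held 0 [248.1 252.4 253.8 289.6]
held 3 [239.9 244.6 246.  284.2]
[36, 38, 38, 38, 37, 34, 29, 29, 33, 45, 68, 83, 83, 84, 83, 83, 79, 76, 72, 72, 72]
now 0 [249.4 253.7 255.1 291.2]
now 3 [241.1 245.8 247.3 285.8]
[227, 228, 228, 229, 213, 159, 91, 52, 47, 55, 72, 87, 93, 94, 93, 92, 93, 89, 84, 82, 82]
```

Tilt is under 1° and the press is about 5 N, so I'm confirming it holds steady and handing in.

```bash
python3 -m pendant '[[0,0,0,0,0,0,0],[0,0,0,0,0,0,0],[0,0,0,0,0,0,0],[0,0,0,0,0,0,0]]'; python3 f.py && python3 -c "
from bench import arm
print(arm.job_done())"
```

```text
clock: 10.1
position: [413.5, 326.3, 208.4]
ee_rot: [-0.003, 1.0, 0.0, 0.0]
contact_force: [-1.1, 0.3, 4.3]
gripper_width: 31.2
grasp_force: 63.6
F [-1.25  0.25  3.93] [0.55 0.15 0.39] T [-0.024  0.327  0.046]
10.3 mouth [427.59 326.39  89.41] tilt [ 2.e-04  3.e-04 -1.e+00] 63.55693817138672
the job is handed in; nothing more can be done
None
```

I handed the job in at about 10.3 s with the scanner gripped and pressed at about 5 N on the brown carton's barcode, centred to within about 2 mm and tilted under 1° by my measurements; no verdict came back.

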